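# Take the left-hand cap off the gas bottle

### The job

Two blue bottles stand on the cellar bench. The orange hexagonal cap with notched corners and an engraved line and arrow has a left-hand thread: unscrew it gently by turning it clockwise seen from above, stopping where the thread ends so that the brass neck does not turn with it, and lift it straight off. Set it down, without dropping it, open end down and flat inside the steel tray; leave the other bottle with the plain cap, and everything else, alone.

Things in the scene. Friction and masses are not known exactly. Their poses are not given: they have to be found in the camera images.
- lh_cap: orange hexagonal plastic cap, 42 mm across flats, 38 mm high, about 90 g, hollow, open below. Corners notched black: left-hand thread. Origin at the centre of its open lower rim, z up, x along the black engraved line on its top, towards the middle of a flat (flats face 0, 60, 120 ... degrees from x). It starts screwed down, rim on the brass collar
- cap_top (a point): centre of the cap's flat top, 38 mm above its rim; a clockwise arrow and the line are engraved here. Clockwise from above, the cap turns level at first (0 to 60 degrees, differing), then rises 5 mm over the next 60. It comes free after 75 to 130 degrees in all (not measured: feel it) and meets a stop 12 degrees later; there, or just before, it lifts straight out
- collar (a point): centre of the top of the gas bottle's brass collar (62 mm diameter, 136 mm above the bench). A black engraved line on its rim, at an unmeasured angle, shows where the cap's line must come for the cap to be free. Anticlockwise a stop is met within 0 to 60 degrees. Pulling up before the cap is free jams it: over 35 N between cap and bottle damages the thread
- post_top (a point): top of the threaded brass post, 22 mm above the collar, 22 mm diameter with ridges to 32 mm; the cap must rise 25 mm in all to clear it. Two steel studs in the cap run under the ridges with 1.6 mm of up-and-down and 1.3 mm of sideways play. The thread turns easily (under 0.03 N m); at a stop the moment about the axis rises to 0.06 to 0.1 N m and the neck yields
- neck (a joint): turn (rad, anticlockwise from above positive, 0 at the start) of the brass neck with collar and post in the gas bottle. It is held by 0.1 N m of friction only: once the cap is driven against a stop, neck and cap turn together. A turn of more than 0.15 rad either way breaks the seal
- gas_bottle: blue steel bottle fixed to the bench, 116 mm diameter, shoulder at 121 mm, on a rubber foot of 128 mm diameter; origin at the centre of its underside, z up. Its brass valve, on its axis, carries the notched cap (top at 174 mm)
- air_bottle: the other bottle, of the same size and blue, fixed, with a plain orange hexagonal cap (no notches, line or arrow), top at 174 mm; not to be touched. Origin at the centre of its underside
- tray: shallow loose steel tray, 150 x 120 x 22 mm outside (x, y, z), walls and floor 4 mm, 0.7 kg; origin at the centre of its underside, z up
- wrench: steel wrench lying on the bench, 180 mm; leave alone
- jam_jar: closed glass jar, 74 mm diameter, 100 mm high; leave alone
- pickle_jar: closed glass jar, 84 mm diameter, 130 mm high; leave alone
- red_dish: red plastic bowl, 120 mm diameter, 40 mm high; leave alone
- brass_adaptor: brass adaptor standing on the bench, 32 mm diameter, 34 mm high; leave alone
- screwdriver: screwdriver lying on the bench; leave alone
Mind the look-alikes: they are no part of the job. Of the things shaped like the tray, the steel one is meant.

How it is judged:
By the outcome, as a careful person would: the job done as asked, in the order asked, and still so for the second after the job is handed in, with the robot touching nothing.
It also fails if it takes over 72 s, if anything falls off the work surface, if the arm or the gripper's body presses on something with over 40 N, if the wrist force passes 120 N, or if a joint passes its speed limit or range.

### The arm

A 6-joint arm with a two-finger parallel gripper is mounted at the origin on the work surface. World frame = base frame: x ahead of the robot, y to its left, z up, the work surface at z = 0. Lengths are in m, angles in degrees, forces in N, time in s.
With the tool pointing down it reaches from about 0.4 to 0.825 m from the base axis. Payload 7 kg.
Tool frame: the origin (TCP) lies midway between the tips of the shut fingers; the grasp point (between the pads) lies 19 mm behind it; z points along the fingers, x is the direction in which the jaws open and shut, and the axes are right-handed (so a half turn about z gives the same grasp; the last joint's range is limited). The gripper opens to 88 mm and grips with 3 to 60 N. Pads are 19 mm wide; open, the fingers measure 130 mm over their backs; the gripper's body (78 mm by 193 mm) begins 47 mm behind the grasp point.
Start: joints at [-49.383, 20.546, 0.682, 0, -70.136, -16.507], TCP at [0.276, -0.616, 0.201] pointing down, gripper open.
Joint ranges: [-176.03, 176.03], [-82.01, 121.73], [-58.28, 71.71], [-173.87, 95.51], [-174.79, -0.11], [-173.66, 173.66]. Speed limits (degrees/s): [136.94, 136.94, 172.46, 180, 180, 180].

### API

Orientations are given as [roll, pitch, yaw] about the fixed x, y, z axes, in that order (R = Rz(yaw) Ry(pitch) Rx(roll)).
In Python, from plant import * gives the robot as it stands. The module is installed in compiled form; this text tells all that it offers.
- The arm moves only by the shell command python3 -m pendant 'ROWS' [OPENING]. ROWS is JSON, a list that holds one entry, the list of rows, each a list of 6 numbers: the shift along the world's x, y, z in mm, then the turn, a rotation vector about the world's x, y, z in degrees. A call has 1 to 10 rows; each row is the pose to reach, as a shift and turn from the pose commanded when the call began; what a row does not reach only later rows make up. A row lasts 1/8 s, in which the tool goes at most 62.5 mm and 10.7 degrees, less where a joint would pass 70% of its speed; a pose out of reach is approached as far as the arm can. A call with a gripper value outside its range is refused whole. OPENING is the closure, from -1 (fully open) to 1 (shut), set as the call begins (- or left out, the last holds). The fingers move at their own pace and stop on an object; the grip force is fixed at half the most. Time passes only in rows, so rows that repeat a pose let the fingers close. It gives the time, the measured TCP pose, the force and the opening at its end, in the units of the state.
- get_obs(): the state, without advancing time (a new reading comes with each control period).
- snapshot(name): name is "side" or "top" or "wrist"; returns a dict with "pixels" (400x640x3 uint8, red, green, blue), "depth" (400x640 float32, m along the optical axis (not along the pixel's ray), 0 where there is no reading), "fx", "fy", "cx", "cy" (pixels), "pose" (4x4, takes a point from camera to world coordinates); the wrist camera has in their place "tool_from_camera" (4x4, takes a point from camera to tool coordinates, whose origin is the TCP and whose axes are the tool frame's). Camera axes: x right, y down, z forward; pixel columns grow to the right and rows downward; lengths in m; the calibration is good to about 2 mm. A picture is of the moment at which its call begins: read the wrist's pose just before it.
- close_job(): hands the job in, once; it reports no verdict.
The state is a dict: "clock": time; "joint_pos": joint angles; "qvel": joint speeds; "tau": joint torques, N m; "tool_pos": TCP position; "orientation": TCP orientation; "force": force on the tool from outside, world axes, zero at the start; "moment": the same for the moment, N m; "opening": finger opening in m.
Only numpy, scipy, OpenCV 4.12 (cv2) and the standard library are available. Lean on these libraries where they do the work, as an engineer would, in place of code of your own. Each camera call takes 0.05 s, during which the arm holds its last target. There are 200 camera calls.

## Working session

There is one attempt and no reset: what is moved stays moved. The work goes in short steps, Python scripts to look and compute and a shell command to move; the robot and the scene stay as the last step left them, time stands still between calls to the robot, and variables do not carry over. Pictures are saved under pics/ and viewed, about 8 in all and at most 12, crops included, and the job is handed in when it is done.

```bash
mkdir -p pics; cat > h.py <<'E'
from plant import *
import numpy as np, cv2, pickle
from scipy.spatial.transform import Rotation as R
def snap(name,tag):
    o=get_obs(); s=snapshot(name)
    if name=="wrist":
        T=np.eye(4);T[:3,:3]=R.from_euler('xyz',o['orientation'],degrees=True).as_matrix();T[:3,3]=o['tool_pos']
        s['pose']=T@s['tool_from_camera']
    cv2.imwrite(f'pics/{tag}.png',s['pixels'][...,::-1]); pickle.dump(s,open(f'{tag}.pkl','wb')); return s
def ray(s,u,v,z):
    d=s['pose'][:3,:3]@np.array([(u-s['cx'])/s['fx'],(v-s['cy'])/s['fy'],1]);c=s['pose'][:3,3]
    return c+d*(z-c[2])/d[2]
def cloud(s):
    v,u=np.mgrid[:400,:640];d=s['depth']
    p=np.stack([(u-s['cx'])/s['fx']*d,(v-s['cy'])/s['fy']*d,d],-1)
    return p@s['pose'][:3,:3].T+s['pose'][:3,3]
E
python3 - <<'E'
from h import *
print(get_obs())
a=snap('top','top0');b=snap('side','side0')
cv2.imwrite('pics/both.png',cv2.resize(np.vstack([a['pixels'],b['pixels']])[...,::-1],(480,600)))
print(a['pose'],a['fx'],b['pose'])
for s in(a,b):
    P=cloud(s);hsv=cv2.cvtColor(s['pixels'],cv2.COLOR_RGB2HSV)
    m=cv2.inRange(hsv,(5,150,100),(22,255,255))
    n,l,st,c=cv2.connectedComponentsWithStats(m)
    for i in range(1,n):
        if st[i,4]>30: print(st[i],c[i],np.median(P[l==i],0),P[l==i][:,2].max())
E
```

```text
{'clock': 0.0, 'joint_pos': array([-4.93854721e+01,  2.05912414e+01,  6.35907979e-01, -1.90899346e-02,
       -7.01340245e+01, -1.65060549e+01]), 'qvel': array([ 0.0957101 ,  0.01013203,  0.0088601 , -0.04179091,  0.00889805,
       -0.0050929 ]), 'tau': array([-2.27573255e-04, -5.82712948e+01,  2.93055761e+01,  6.99759588e+00,
        6.57204859e-03, -1.75033047e-04]), 'tool_pos': array([ 0.27547654, -0.61568341,  0.19984434]), 'orientation': array([-1.79991816e+02, -9.07744996e-02,  1.14101965e+02]), 'force': array([-1.18598456,  1.03330038,  0.1054692 ]), 'moment': array([0.02511983, 0.02600739, 0.00545174]), 'opening': 0.08771571780802906}
[[ 0.0155128  -0.99341921  0.11347965  0.32158452]
 [-0.99987052 -0.01492679  0.00601193 -0.0927158 ]
 [-0.00427848 -0.11355822 -0.99352213  1.88021244]
 [ 0.          0.          0.          1.        ]] 458.4908375811455 [[-0.71149331 -0.42604952  0.55880146 -0.30976444]
 [-0.70261495  0.44318014 -0.55670782  0.74692492]
 [-0.01046461 -0.78871615 -0.61466847  1.01208156]
 [ 0.          0.          0.          1.        ]]
[  109    99   378  
[... 4513 characters left out ...]
3 0.00044289] 1.012081558984717
[257 360  17  12  44] [264.5        365.34090909] [2.03085735e-01 4.48169328e-01 4.47973052e-04] 0.00383208181999084
[321 361  19  15  62] [329.53225806 368.85483871] [7.05421226e-02 3.31828439e-01 2.78341148e-04] 0.0053091981740867045
[447 362  33  38 323] [462.93498452 384.55417957] [-0.19829525  0.12559754  0.00035641] 1.012081558984717
[471 365  22  22  93] [482.1827957  376.15053763] [-0.22634196  0.07020151  0.0006679 ] 1.012081558984717
[248 369  17  10  57] [256.28070175 373.52631579] [0.20051406 0.47388145 0.00090849] 1.012081558984717
[297 390  11  10  38] [302.02631579 394.44736842] [7.34068552e-02 4.30652956e-01 2.14621280e-04] 0.004548832138966397
```

View pics/top0.png

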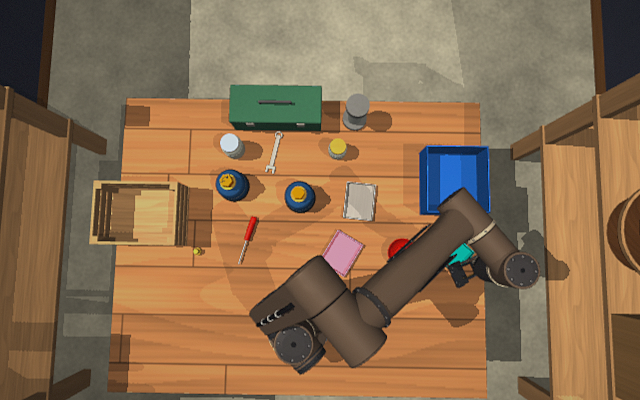

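View pics/side0.png

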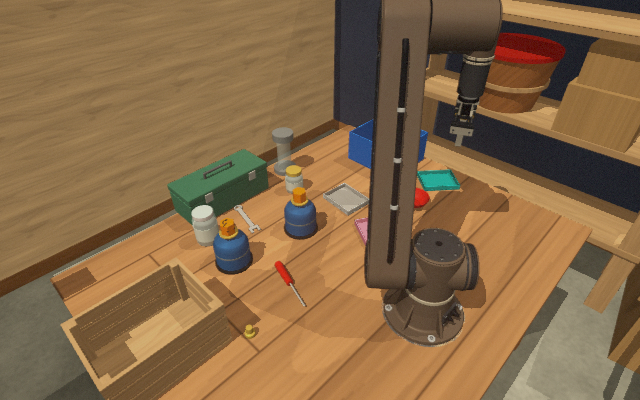

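```bash
python3 - <<'E'
from h import *
a=pickle.load(open('top0.pkl','rb'));b=pickle.load(open('side0.pkl','rb'))
P=cloud(a)
# tray: grey, low height
hsv=cv2.cvtColor(a['pixels'],cv2.COLOR_RGB2HSV)
m=(cv2.inRange(hsv,(0,0,100),(180,60,255))>0)&(P[...,2]<.06)
m[:,:335]=0;m[:,385:]=0;m[:175]=0;m[230:]=0
m=cv2.morphologyEx(m.astype(np.uint8),cv2.MORPH_CLOSE,np.ones((5,5)))
c=max(cv2.findContours(m,0,2)[0],key=cv2.contourArea)
w=np.array([ray(a,*p,.02)[:2] for p in c[:,0]],np.float32)
print('tray',cv2.minAreaRect(w))
for u,v in[(228,182),(299,194)]:
    print('cap',ray(a,u,v,.174))
# blue shoulder -> bottle axis from cloud, z .03-.121 : fit circle of points
o=cv2.inRange(hsv,(5,150,100),(22,255,255))>0
for x,y in[(.575,.27),(.53,0)]:
    near=np.hypot(P[...,0]-x,P[...,1]-y)<.05
    q=near&(abs(P[...,2]-.174)<.008); print('top pts',q.sum(),P[q].mean(0))
A=cv2.resize(a['pixels'][160:225,200:330],None,fx=6,fy=5*1.2,interpolation=2)
B=cv2.resize(b['pixels'][180:260,195:325],None,fx=6,fy=6,interpolation=2)
A=A[:390];B=B[:480]
im=np.vstack([cv2.resize(A,(560,280)),cv2.resize(B,(520,320))[:, :520] if 0 else cv2.resize(B,(560,320))])
cv2.imwrite('pics/caps.png',im[...,::-1])
E
```

```text
tray ((0.5217670798301697, -0.24278020858764648), (0.12160677462816238, 0.150559663772583), 84.4394302368164)
cap [0.56820268 0.26362964 0.174     ]
cap [ 0.52673476 -0.00450503  0.174     ]
top pts 107 [0.57416393 0.27477826 0.1735062 ]
top pts 100 [0.53094975 0.00127799 0.1741097 ]
```

View pics/caps.png

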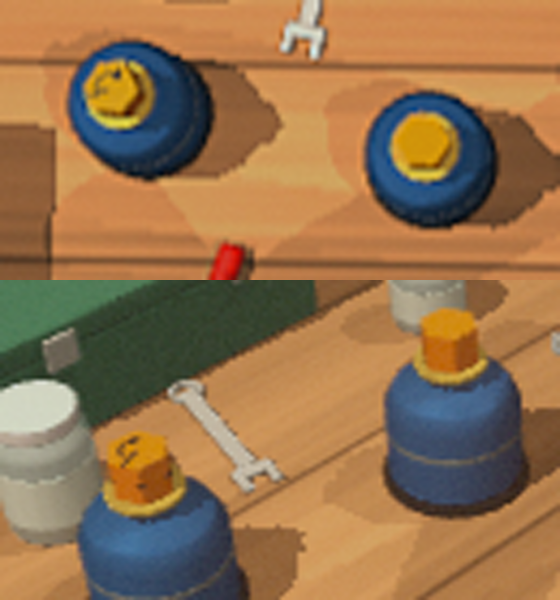

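```bash
python3 -m pendant '[[[0,0,60,0,0,0],[0,0,120,0,0,0],[10,60,160,0,0,5],[40,120,180,0,0,10],[70,180,180,0,0,15],[95,240,180,0,0,20],[115,300,180,0,0,25],[130,360,180,0,0,30],[145,420,180,0,0,35],[160,480,180,0,0,40]]]'
```

```text
clock: 1.35
tool_pos: [0.4302, -0.1554, 0.3807]
orientation: [180.0, 0.0, 154.3]
force: [2.1, -0.5, -0.1]
opening: 0.0875
```

```bash
python3 -m pendant '[[[20,60,0,0,0,5],[40,120,0,0,0,10],[60,180,0,0,0,15],[80,240,0,0,0,20],[100,300,0,0,0,25],[120,360,0,0,0,30],[130,400,0,0,0,35],[138,424,0,0,0,40],[138,424,-40,0,0,45],[138,424,-40,0,0,45]]]'; python3 - <<'E'
from h import *
o=get_obs();print(o['tool_pos'],o['orientation'],o['joint_pos'])
s=snap('wrist','w1');print(s['pose'],s['fx'])
E
```

```text
clock: 2.6
tool_pos: [0.5667, 0.2661, 0.3371]
orientation: [-179.9, -0.4, -160.9]
force: [-0.7, -1.2, -0.2]
opening: 0.0871
[0.56674442 0.2661472  0.33710884] [-179.9002755    -0.39449416 -160.90324353] [ 4.29468867e+01  1.32079471e+01  7.84652368e+00 -6.85586768e-02
 -8.50397102e+01 -2.38436198e+01]
[[-0.94474278 -0.3140806  -0.09388529  0.59226853]
 [-0.32773983  0.91099946  0.25033296  0.19922573]
 [ 0.00690472  0.26727021 -0.96359689  0.52165115]
 [ 0.          0.          0.          1.        ]] 300.98000423020534
```

View pics/w1.png

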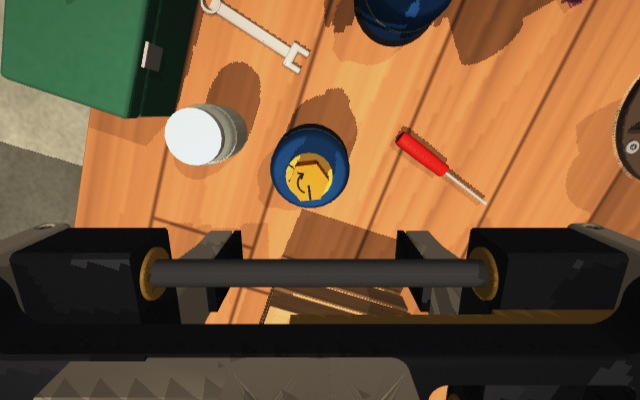

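```bash
cat >> h.py <<'E'
def rect(s,cx,cy,z,half=.05,n=600):
    "orthographic view of plane z, x right, y up"
    g=np.linspace(-half,half,n);X,Y=np.meshgrid(cx+g,cy-g)
    p=np.stack([X,Y,np.full_like(X,z)],-1)-s['pose'][:3,3];q=p@s['pose'][:3,:3]
    u=(q[...,0]/q[...,2]*s['fx']+s['cx']).astype(np.float32);v=(q[...,1]/q[...,2]*s['fy']+s['cy']).astype(np.float32)
    return cv2.remap(s['pixels'],u,v,cv2.INTER_CUBIC)
E
python3 - <<'E'
from h import *
s=pickle.load(open('w1.pkl','rb'));P=cloud(s)
near=np.hypot(P[...,0]-.572,P[...,1]-.27)<.05
q=near&(abs(P[...,2]-.174)<.006)
m=cv2.morphologyEx(q.astype(np.uint8),cv2.MORPH_CLOSE,np.ones((3,3)))
c=max(cv2.findContours(m,0,2)[0],key=cv2.contourArea)
print(q.sum(),np.median(P[q],0)); 
w=np.array([ray(s,*p,.174)[:2] for p in c[:,0]],np.float32);print(cv2.minEnclosingCircle(w),cv2.minAreaRect(w),w.mean(0))
hsv=cv2.cvtColor(s['pixels'],cv2.COLOR_RGB2HSV)
k=near&(abs(P[...,2]-.136)<.005);print('collar',k.sum(),P[k].mean(0))
# bottle silhouette: blue contour lower part
A=rect(s,.570,.270,.174,.03,400);B=rect(s,.570,.270,.136,.045,400)
cv2.imwrite('pics/w1r.png',np.hstack([A,B])[...,::-1])
E
```

```text
1101 [0.57678129 0.27541787 0.1745233 ]
((0.5765187740325928, 0.2760588228702545), 0.024453843012452126) ((0.5764510631561279, 0.2760639190673828), (0.048707637935876846, 0.04213690757751465), 85.67740631103516) [0.57586837 0.2755287 ]
collar 552 [0.57962146 0.26403251 0.13653555]
```

View pics/w1r.png

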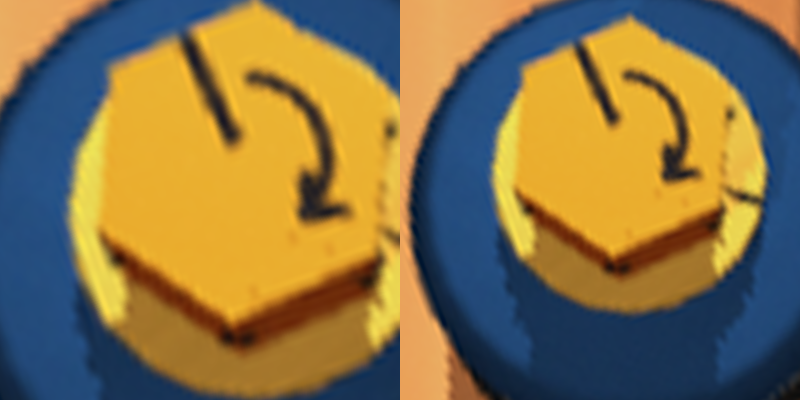

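```bash
python3 -m pendant '[[[0,0,0,0,0,9],[0,0,-30,0,0,18],[0,0,-60,0,0,27],[0,0,-80,0,0,36],[0,0,-80,0,0,36],[0,0,-80,0,0,36]]]'; python3 -c "
from h import *
o=get_obs();print(o['tool_pos'],o['orientation'],o['joint_pos'],o['force'],o['moment'])"
```

```text
clock: 3.4
tool_pos: [0.5693, 0.2667, 0.263]
orientation: [-179.9, 0.1, -125.1]
force: [0.7, 0.4, 0.7]
opening: 0.0875
[0.56925169 0.26670365 0.2630402 ] [-1.79923133e+02  1.38241664e-01 -1.25137610e+02] [ 4.28998416e+01  1.42770774e+01 -9.77730719e-02  4.80806049e-02
 -7.54739826e+01  1.19504571e+01] [0.71694158 0.38974287 0.73610209] [-0.09791286  0.14301049  0.01928582]
```

```bash
cat >> h.py <<'E'
def captop(s,x,y,z=.174):
    P=cloud(s);near=np.hypot(P[...,0]-x,P[...,1]-y)<.05
    q=near&(abs(P[...,2]-z)<.006)
    m=cv2.morphologyEx(q.astype(np.uint8),cv2.MORPH_CLOSE,np.ones((3,3)))
    c=max(cv2.findContours(m,0,2)[0],key=cv2.contourArea)
    w=np.array([ray(s,*p,z)[:2] for p in c[:,0]],np.float32)
    return np.median(P[q],0),cv2.minEnclosingCircle(w),cv2.minAreaRect(w)
E
python3 - <<'E'
from h import *
s=snap('wrist','w2');print(captop(s,.575,.275));o=get_obs();print(o['tool_pos'],o['orientation'])
E
```

```text
(array([0.57716282, 0.27555636, 0.1745477 ]), ((0.5767354369163513, 0.276218980550766), 0.024372708052396774), ((0.5767555236816406, 0.2762547433376312), (0.041283030062913895, 0.048542093485593796), 55.42700958251953))
[0.56921134 0.26680942 0.26295912] [-1.79931257e+02  1.52582463e-01 -1.25096140e+02]
```

```bash
python3 -m pendant '[[[6.5,9,0,0,0,0.6],[6.5,9,-40,0,0,0.6],[6.5,9,-70,0,0,0.6],[6.5,9,-70,0,0,0.6]]]'; python3 - <<'E'
from h import *
s=snap('wrist','w3');print(captop(s,.575,.275));o=get_obs();print(o['tool_pos'],o['orientation'],o['force'],o['moment'])
E
```

```text
clock: 3.95
tool_pos: [0.5741, 0.2753, 0.1888]
orientation: [179.9, -0.2, -124.3]
force: [0.0, -0.3, -0.4]
opening: 0.0876
(array([0.57747999, 0.27525566, 0.17451657]), ((0.5768964290618896, 0.275901734828949), 0.024928802624344826), ((0.5767785310745239, 0.275726318359375), (0.041893042623996735, 0.04965585470199585), 56.11056900024414))
[0.57513045 0.27574381 0.19082565] [-1.79987137e+02 -7.50526917e-02 -1.24300655e+02] [-0.17101257  0.86879067  0.04656249] [-0.03382714  0.13432225  0.03767653]
```

View pics/w3.png

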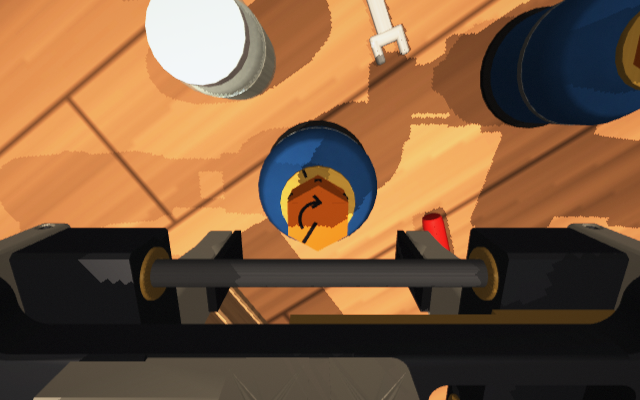

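```bash
python3 -m pendant '[[[1,0,-15,0,0,0],[1,0,-35,0,0,0],[1,0,-48,0,0,0],[1,0,-48,0,0,0],[1,0,-48,0,0,0]]]'; python3 -c "
from h import *
o=get_obs();print(o['tool_pos'],o['orientation'],o['force'],o['moment'])"; python3 -m pendant '[[[0,0,0,0,0,0],[0,0,0,0,0,0],[0,0,0,0,0,0]]]' -0.05;python3 -c "
from h import *
o=get_obs();print(o['tool_pos'],o['orientation'],o['force'],o['moment'])"
```

```text
clock: 4.62
tool_pos: [0.5764, 0.2758, 0.1436]
orientation: [-180.0, 0.1, -124.3]
force: [0.5, -0.1, 0.9]
opening: 0.0881
[0.57636439 0.27584979 0.14359547] [-1.79964479e+02  6.01527475e-02 -1.24279220e+02] [ 0.50330157 -0.08334513  0.87152506] [-0.0580869   0.15737265 -0.03995034]
clock: 5.0
tool_pos: [0.5759, 0.2756, 0.143]
orientation: [-180.0, 0.0, -124.3]
force: [-0.2, -0.7, 1.3]
opening: 0.0631
[0.57588358 0.27564521 0.14304309] [-1.79994189e+02  2.34031063e-02 -1.24289398e+02] [-0.19115245 -0.67651216  1.33422661] [-0.03309411  0.13479605  0.05878178]
```

```bash
cat > st.py <<'E'
from h import *
o=get_obs();print(*[np.round(o[k],4) for k in('tool_pos','orientation','force','moment','opening')],round(o['joint_pos'][5],1))
E
python3 -m pendant '[[[0,0,0,0,0,0],[0,0,0,0,0,0],[0,0,0,0,0,0]]]' 0.03;python3 st.py; python3 -m pendant '[[[0,0,0,0,0,0],[0,0,0,0,0,0],[0,0,0,0,0,0],[0,0,0,0,0,0]]]' 1;python3 st.py;
```

```text
clock: 5.38
tool_pos: [0.5758, 0.2756, 0.1427]
orientation: [180.0, -0.0, -124.3]
force: [0.5, -0.7, 0.5]
opening: 0.0429
[0.5758 0.2756 0.1427] [ 1.799997e+02 -4.400000e-03 -1.242892e+02] [ 0.4977 -0.7153  0.5087] [-0.0016  0.1516 -0.0021] 0.0429 12.7
clock: 5.88
tool_pos: [0.5758, 0.2755, 0.1427]
orientation: [180.0, -0.0, -124.3]
force: [-0.4, -1.1, 0.4]
opening: 0.0411
[0.5758 0.2755 0.1427] [ 1.799989e+02 -5.300000e-03 -1.242921e+02] [-0.3808 -1.051   0.3915] [-0.1932  0.223   0.0006] 0.0411 12.6
```

```bash
python3 -m pendant '[[[0,0,0,0,0,-3],[0,0,0,0,0,-6],[0,0,0,0,0,-9],[0,0,0,0,0,-12],[0,0,0,0,0,-15],[0,0,0,0,0,-18],[0,0,0,0,0,-21],[0,0,0,0,0,-24],[0,0,0,0,0,-27],[0,0,0,0,0,-30]]]';python3 st.py; python3 -m pendant '[[[0,0,0,0,0,-3],[0,0,0,0,0,-6],[0,0,0,0,0,-9],[0,0,0,0,0,-12],[0,0,0,0,0,-15],[0,0,0,0,0,-18],[0,0,0,0,0,-20],[0,0,0,0,0,-20]]]';python3 st.py;
```

```text
clock: 7.12
tool_pos: [0.5758, 0.2756, 0.1427]
orientation: [180.0, 0.0, -154.4]
force: [0.2, -0.6, 0.3]
opening: 0.0405
[0.5758 0.2756 0.1427] [ 1.799983e+02  2.200000e-03 -1.543899e+02] [ 0.1901 -0.5519  0.2816] [-0.0298  0.1364 -0.0009] 0.0405 -17.4
clock: 8.12
tool_pos: [0.5758, 0.2756, 0.1427]
orientation: [180.0, 0.0, -174.3]
force: [-0.9, -0.1, -0.5]
opening: 0.0403
[0.5758 0.2756 0.1427] [ 1.799964e+02  9.000000e-04 -1.742779e+02] [-0.8993 -0.0749 -0.4687] [0.0543 0.1089 0.0145] 0.0403 -37.3
```

```bash
for i in 1; do python3 -m pendant '[[[0,0,0,0,0,-3],[0,0,0,0,0,-6],[0,0,0,0,0,-9],[0,0,0,0,0,-12],[0,0,0,0,0,-12]]]';python3 st.py; python3 -m pendant '[[[0,0,0,0,0,-3],[0,0,0,0,0,-6],[0,0,0,0,0,-9],[0,0,0,0,0,-10],[0,0,0,0,0,-10]]]';python3 st.py;  python3 -m pendant '[[[0,0,0,0,0,-3],[0,0,0,0,0,-6],[0,0,0,0,0,-9],[0,0,0,0,0,-10],[0,0,0,0,0,-10]]]';python3 st.py; done
```

```text
clock: 8.75
tool_pos: [0.5759, 0.2756, 0.1429]
orientation: [180.0, 0.0, 173.8]
force: [-0.1, 0.3, 0.4]
opening: 0.0407
[0.5759 0.2756 0.1429] [1.799958e+02 9.300000e-03 1.737708e+02] [-0.102   0.3484  0.4498] [0.0297 0.1434 0.0159] 0.0407 -49.3
clock: 9.38
tool_pos: [0.5762, 0.2757, 0.1433]
orientation: [180.0, 0.0, 163.8]
force: [0.5, -0.2, 4.7]
opening: 0.0405
[0.5762 0.2757 0.1433] [1.799636e+02 4.380000e-02 1.638003e+02] [ 0.5382 -0.1509  4.6915] [0.0083 0.0774 0.0195] 0.0405 -59.3
clock: 10.0
tool_pos: [0.5764, 0.2758, 0.1436]
orientation: [179.9, 0.1, 153.8]
force: [-0.7, -0.7, 6.4]
opening: 0.0408
[0.5764 0.2758 0.1436] [1.799293e+02 5.630000e-02 1.537976e+02] [-0.7135 -0.6773  6.4205] [-0.0543  0.1276  0.0662] 0.0408 -69.3
```

```bash
python3 -m pendant '[[[0,0,0.8,0,0,0],[0,0,1.6,0,0,0],[0,0,1.6,0,0,0]]]';python3 st.py; python3 -m pendant '[[[0,0,0.2,0,0,-3],[0,0,0.4,0,0,-6],[0,0,0.7,0,0,-9],[0,0,1,0,0,-12],[0,0,1,0,0,-12]]]';python3 st.py;  python3 -m pendant '[[[0,0,0.2,0,0,-3],[0,0,0.4,0,0,-6],[0,0,0.7,0,0,-9],[0,0,1,0,0,-12],[0,0,1,0,0,-12]]]';python3 st.py; python3 - <<'E'
from h import *
b=snap('top','t2');c=snap('wrist','w4');d=snap('side','s2')
print(get_obs()['moment'])
A=rect(c,.576,.2755,.136,.045,400);B=rect(b,.576,.2755,.136,.06,400)
cv2.imwrite('pics/mid.png',np.hstack([A,B])[...,::-1])
E
```

```text
clock: 10.38
tool_pos: [0.5756, 0.2755, 0.144]
orientation: [-180.0, -0.0, 153.7]
force: [0.6, 0.2, 1.7]
opening: 0.0407
[0.5756 0.2755 0.144 ] [-1.799757e+02 -2.490000e-02  1.537162e+02] [0.5892 0.2109 1.7128] [-0.0118 -0.1152 -0.0291] 0.0407 -69.3
clock: 11.0
tool_pos: [0.5755, 0.2755, 0.1451]
orientation: [-180.0, -0.0, 141.7]
force: [-1.3, -1.1, 1.3]
opening: 0.0401
[0.5755 0.2755 0.1451] [-1.799632e+02 -1.890000e-02  1.417338e+02] [-1.3209 -1.0544  1.2911] [-0.012   0.1593  0.0091] 0.0401 -81.3
clock: 11.62
tool_pos: [0.5756, 0.2755, 0.1461]
orientation: [-180.0, -0.0, 129.8]
force: [0.6, -0.5, -0.1]
opening: 0.04
[0.5756 0.2755 0.1461] [-1.799696e+02 -7.600000e-03  1.297914e+02] [ 0.5731 -0.4653 -0.0847] [ 0.0036  0.1172 -0.026 ] 0.04 -93.3
[0.08113914 0.02573912 0.00294416]
```

View pics/mid.png

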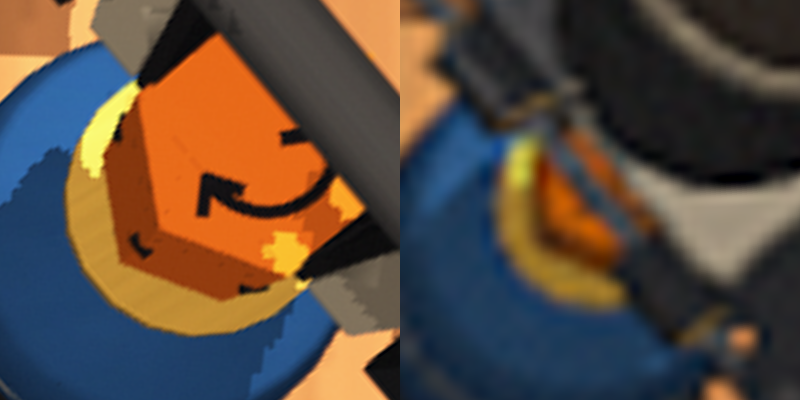

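```bash
python3 -m pendant '[[[0,0,0.2,0,0,-3],[0,0,0.4,0,0,-6],[0,0,0.7,0,0,-9],[0,0,1,0,0,-12],[0,0,1,0,0,-12]]]';python3 st.py;  python3 -m pendant '[[[0,0,0.2,0,0,-2],[0,0,0.4,0,0,-4],[0,0,0.6,0,0,-6],[0,0,0.6,0,0,-6]]]';python3 st.py;python3 -m pendant '[[[0,0,0.2,0,0,-2],[0,0,0.4,0,0,-4],[0,0,0.4,0,0,-4]]]';python3 st.py;
```

```text
clock: 12.4
tool_pos: [0.5756, 0.2754, 0.147]
orientation: [-180.0, -0.0, 117.8]
force: [0.0, 1.0, -0.7]
opening: 0.0407
[0.5756 0.2754 0.147 ] [-1.799662e+02 -1.100000e-03  1.177726e+02] [ 0.0096  0.9752 -0.6859] [0.0082 0.0238 0.002 ] 0.0407 -105.3
clock: 12.9
tool_pos: [0.5758, 0.2756, 0.148]
orientation: [180.0, -0.0, 111.7]
force: [0.3, -0.2, -0.5]
opening: 0.0407
[0.5758 0.2756 0.148 ] [ 1.799979e+02 -3.500000e-03  1.116780e+02] [ 0.3311 -0.2476 -0.5279] [ 0.0379 -0.0222  0.0264] 0.0407 -111.4
clock: 13.28
tool_pos: [0.5758, 0.2756, 0.1484]
orientation: [180.0, -0.0, 107.7]
force: [-0.1, -0.1, -2.1]
opening: 0.0409
[0.5758 0.2756 0.1484] [ 1.799959e+02 -7.000000e-04  1.076730e+02] [-0.0593 -0.1481 -2.1456] [ 0.0139  0.0127 -0.0346] 0.0409 -115.4
```

```bash
python3 -m pendant '[[[0,0,0,0,0,-1],[0,0,0,0,0,-2],[0,0,0,0,0,-3],[0,0,0,0,0,-4],[0,0,0,0,0,-4],[0,0,0,0,0,-4]]]';python3 st.py;  python3 -m pendant '[[[0,0,0.5,0,0,0],[0,0,1,0,0,0],[0,0,1.5,0,0,0],[0,0,1.5,0,0,0]]]';python3 st.py;  python3 -m pendant '[[[0,0,0.5,0,0,0],[0,0,1,0,0,0],[0,0,1.0,0,0,0],[0,0,1,0,0,0]]]';python3 st.py
```

```text
clock: 14.02
tool_pos: [0.5758, 0.2756, 0.1483]
orientation: [-180.0, -0.0, 103.7]
force: [0.4, -0.1, -0.3]
opening: 0.0403
[0.5758 0.2756 0.1483] [-1.799971e+02 -4.000000e-04  1.037188e+02] [ 0.3977 -0.0577 -0.3472] [-0.0686  0.0036 -0.0061] 0.0403 -119.3
clock: 14.52
tool_pos: [0.5759, 0.2756, 0.1499]
orientation: [180.0, -0.0, 103.7]
force: [0.2, 0.1, -1.2]
opening: 0.0403
[0.5759 0.2756 0.1499] [ 1.799931e+02 -1.800000e-03  1.037153e+02] [ 0.1687  0.1322 -1.1548] [-0.0199 -0.001  -0.0044] 0.0403 -119.3
clock: 15.02
tool_pos: [0.5758, 0.2756, 0.1508]
orientation: [-180.0, -0.0, 103.7]
force: [-0.4, 0.6, -1.6]
opening: 0.0405
[0.5758 0.2756 0.1508] [-1.799975e+02 -3.000000e-04  1.037101e+02] [-0.399   0.5867 -1.5927] [-0.0882  0.0173 -0.0111] 0.0405 -119.3
```

```bash
python3 -m pendant '[[[0,0,0.7,0,0,0],[0,0,1.5,0,0,0],[0,0,2,0,0,0],[0,0,2,0,0,0]]]';python3 st.py;  python3 -m pendant '[[[0,0,1.5,0,0,0],[0,0,3,0,0,0],[0,0,4.5,0,0,0],[0,0,6,0,0,0],[0,0,6,0,0,0]]]';python3 st.py
```

```text
clock: 15.52
tool_pos: [0.5758, 0.2756, 0.1529]
orientation: [180.0, -0.0, 103.7]
force: [0.2, -0.6, -0.1]
opening: 0.0407
[0.5758 0.2756 0.1529] [ 1.799937e+02 -4.600000e-03  1.037111e+02] [ 0.2352 -0.6011 -0.1183] [ 0.0115 -0.0014  0.0186] 0.0407 -119.3
clock: 16.15
tool_pos: [0.5759, 0.2756, 0.1591]
orientation: [180.0, -0.0, 103.7]
force: [-0.9, 0.1, -0.2]
opening: 0.0407
[0.5759 0.2756 0.1591] [ 1.799843e+02 -8.400000e-03  1.037112e+02] [-0.8596  0.1188 -0.1596] [-0.0028  0.0114 -0.0231] 0.0407 -119.3
```

```bash
python3 -m pendant '[[[0,0,5,0,0,0],[0,0,12,0,0,0],[0,0,20,0,0,0],[0,0,35,0,0,0],[0,0,60,0,0,0],[0,0,90,0,0,0],[0,0,110,0,0,0],[0,0,110,0,0,0]]]';python3 st.py;  python3 -m pendant '[[[0,-15,0,0,0,5],[0,-45,0,0,0,12],[-5,-95,0,0,0,19],[-15,-145,0,0,0,26],[-20,-195,0,0,0,33],[-25,-245,0,0,0,40],[-30,-295,0,0,0,47],[-35,-345,0,0,0,54],[-40,-395,0,0,0,61],[-45,-440,0,0,0,66]]]';python3 -m pendant '[[[-4,-40,0,0,0,3],[-9,-79,0,0,0,5],[-9,-79,0,0,0,5],[-9,-79,0,0,0,5]]]';python3 st.py; python3 - <<'E'
from h import *
s=snap('wrist','w5');b=snap('top','t3')
for a,r in((s,(.52,-.24)),(b,(.52,-.24))):
    P=cloud(a)
    near=(np.hypot(P[...,0]-r[0],P[...,1]-r[1])<.13)&(P[...,2]>.012)&(P[...,2]<.03)
    p=P[near][:,:2].astype(np.float32);print(near.sum(),cv2.minAreaRect(p) if near.sum() else 0)
q=snap('side','s3')
im=np.hstack([s['pixels'],q['pixels']]);cv2.imwrite('pics/p5.png',cv2.resize(im,(800,250),interpolation=3)[...,::-1])
E
```

```text
clock: 17.15
tool_pos: [0.5767, 0.2761, 0.2716]
orientation: [179.8, -0.1, 103.7]
force: [0.8, -0.6, -2.6]
opening: 0.0403
[0.5767 0.2761 0.2716] [ 1.797727e+02 -9.270000e-02  1.037161e+02] [ 0.8245 -0.5563 -2.5985] [-0.0436  0.0247 -0.0047] 0.0403 -119.3
clock: 18.4
tool_pos: [0.53, -0.166, 0.2682]
orientation: [180.0, -0.1, 169.9]
force: [0.9, 0.1, -0.6]
opening: 0.0407
clock: 18.9
tool_pos: [0.5214, -0.2434, 0.2682]
orientation: [180.0, -0.1, 174.6]
force: [-0.5, -0.0, -0.8]
opening: 0.0406
[ 0.5214 -0.2434  0.2682] [ 1.79979e+02 -5.56000e-02  1.74649e+02] [-0.4892 -0.0267 -0.7689] [ 0.0164  0.1159 -0.016 ] 0.0406 0.2
1117 ((0.522316575050354, -0.24023520946502686), (0.11992636322975159, 0.15020306408405304), 84.68165588378906)
88 ((0.5138055086135864, -0.24698594212532043), (0.21488778293132782, 0.16591674089431763), 67.19116973876953)
```

View pics/p5.png

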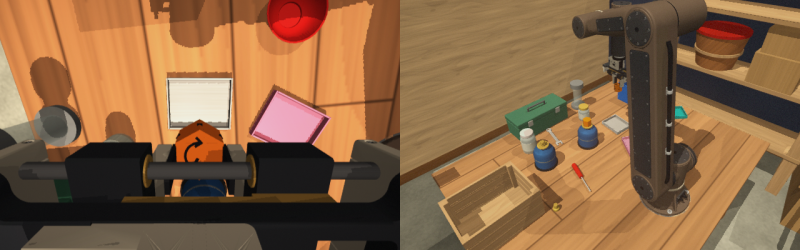

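```bash
python3 -m pendant '[[[1,3,-40,0,0,0],[1,3,-90,0,0,0],[1,3,-140,0,0,0],[1,3,-180,0,0,0],[1,3,-210,0,0,0],[1,3,-230,0,0,0],[1,3,-240,0,0,0],[1,3,-240,0,0,0],[1,3,-240,0,0,0]]]';python3 st.py;  python3 -m pendant '[[[0,0,-4,0,0,0],[0,0,-8,0,0,0],[0,0,-12,0,0,0],[0,0,-14,0,0,0],[0,0,-14,0,0,0]]]';python3 st.py
```

```text
clock: 20.18
tool_pos: [0.5236, -0.2404, 0.0298]
orientation: [-180.0, 0.1, 174.7]
force: [-0.3, 0.6, -1.6]
opening: 0.0404
[ 0.5236 -0.2404  0.0298] [-1.799888e+02  8.610000e-02  1.747374e+02] [-0.2706  0.5991 -1.6428] [0.0793 0.0927 0.0133] 0.0404 -0.1
clock: 20.8
tool_pos: [0.5226, -0.2405, 0.0146]
orientation: [-180.0, -0.0, 174.7]
force: [0.3, 0.1, -1.3]
opening: 0.0407
[ 0.5226 -0.2405  0.0146] [-1.799989e+02 -2.960000e-02  1.747089e+02] [ 0.3046  0.116  -1.2531] [0.0861 0.1465 0.0038] 0.0407 -0.1
```

```bash
python3 -m pendant '[[[0,0,-0.7,0,0,0],[0,0,-1.4,0,0,0],[0,0,-2,0,0,0],[0,0,-2.5,0,0,0],[0,0,-2.5,0,0,0],[0,0,-2.5,0,0,0]]]';python3 st.py;  python3 -m pendant '[[[0,0,-0.5,0,0,0],[0,0,-1,0,0,0],[0,0,-1,0,0,0],[0,0,-1,0,0,0]]]';python3 st.py
```

```text
clock: 21.55
tool_pos: [0.5228, -0.2404, 0.0124]
orientation: [-180.0, 0.0, 174.7]
force: [0.2, -0.0, -1.4]
opening: 0.0407
[ 0.5228 -0.2404  0.0124] [-1.799994e+02  9.000000e-04  1.747141e+02] [ 0.1588 -0.0462 -1.4473] [-0.031   0.1177 -0.0097] 0.0407 -0.1
clock: 22.05
tool_pos: [0.5228, -0.2404, 0.0113]
orientation: [180.0, -0.0, 174.7]
force: [0.1, 0.0, -0.9]
opening: 0.0404
[ 0.5228 -0.2404  0.0113] [ 1.799990e+02 -1.400000e-03  1.747086e+02] [ 0.0612  0.0151 -0.9141] [-0.0289  0.0676 -0.0525] 0.0404 -0.1
```

```bash
for i in 1 2 3; do :; done; python3 -m pendant '[[[0,0,-0.5,0,0,0],[0,0,-0.5,0,0,0],[0,0,-0.5,0,0,0]]]';python3 st.py;  python3 -m pendant '[[[0,0,-0.5,0,0,0],[0,0,-0.5,0,0,0],[0,0,-0.5,0,0,0]]]';python3 st.py; python3 -m pendant '[[[0,0,-0.5,0,0,0],[0,0,-0.5,0,0,0],[0,0,-0.5,0,0,0]]]';python3 st.py
```

```text
clock: 22.42
tool_pos: [0.5228, -0.2404, 0.0109]
orientation: [-180.0, -0.0, 174.7]
force: [0.1, -0.4, -0.9]
opening: 0.0408
[ 0.5228 -0.2404  0.0109] [-1.799996e+02 -3.800000e-03  1.747121e+02] [ 0.098  -0.3765 -0.9021] [ 0.0532  0.0436 -0.0361] 0.0408 -0.1
clock: 22.8
tool_pos: [0.5229, -0.2405, 0.0106]
orientation: [-180.0, 0.0, 174.7]
force: [-1.9, 1.3, 6.2]
opening: 0.0406
[ 0.5229 -0.2405  0.0106] [-1.799952e+02  1.090000e-02  1.747170e+02] [-1.9472  1.2597  6.204 ] [0.4149 0.7309 0.0269] 0.0406 -0.1
clock: 23.18
tool_pos: [0.5229, -0.2405, 0.0106]
orientation: [-180.0, 0.0, 174.7]
force: [-2.6, 1.6, 9.8]
opening: 0.0404
[ 0.5229 -0.2405  0.0106] [-1.799886e+02  2.320000e-02  1.747277e+02] [-2.6382  1.552   9.8295] [ 0.7667  1.2916 -0.0018] 0.0404 -0.1
```

Contact at the predicted height (TCP 10.6 mm). Ease off slightly, open to about 62 mm, and rise.

```bash
python3 -m pendant '[[[0,0,0.5,0,0,0],[0,0,0.7,0,0,0]]]';python3 st.py; python3 -m pendant '[[[0,0,0,0,0,0],[0,0,0,0,0,0],[0,0,0,0,0,0],[0,0,0,0,0,0]]]' -0.35; python3 st.py; python3 -m pendant '[[[0,0,10,0,0,0],[0,0,25,0,0,0],[0,0,45,0,0,0],[0,0,75,0,0,0],[0,0,120,0,0,0],[0,0,170,0,0,0],[0,0,170,0,0,0],[0,0,170,0,0,0]]]'; python3 -m pendant '[[[-15,-30,20,0,0,0],[-30,-80,40,0,0,0],[-30,-80,40,0,0,0],[-30,-80,40,0,0,0]]]'; python3 - <<'E'
from h import *
s=snap('wrist','w6');b=snap('top','t4');q=snap('side','s4')
try: print(captop(s,.522,-.24,.042))
except Exception as e: print(e)
A=cv2.resize(q['pixels'][150:270,200:390],(570,360),interpolation=2);B=s['pixels'][::2,::2];C=b['pixels'][130:230,200:400]
im=np.zeros((600,640,3),np.uint8);im[:360,:570]=A;im[370:570,:320]=B;C=cv2.resize(C,(310,155));im[370:525,325:635]=C
cv2.imwrite('pics/fin.png',im[...,::-1]);print(get_obs()['force'])
E
```

```text
clock: 23.42
tool_pos: [0.5229, -0.2405, 0.0107]
orientation: [-180.0, 0.0, 174.7]
force: [-0.7, 1.0, 3.6]
opening: 0.0406
[ 0.5229 -0.2405  0.0107] [-1.799968e+02  1.050000e-02  1.747140e+02] [-0.6694  1.0134  3.6441] [0.2317 0.5173 0.0271] 0.0406 -0.1
clock: 23.92
tool_pos: [0.5228, -0.2404, 0.0104]
orientation: [180.0, -0.0, 174.7]
force: [0.0, -0.1, -0.2]
opening: 0.0591
[ 0.5228 -0.2404  0.0104] [ 1.799986e+02 -1.040000e-02  1.747083e+02] [ 0.0098 -0.1238 -0.1884] [0.0299 0.0716 0.0188] 0.0591 -0.1
clock: 24.92
tool_pos: [0.5227, -0.2403, 0.1815]
orientation: [180.0, 0.1, 174.7]
force: [-0.2, 1.0, -1.3]
opening: 0.0592
clock: 25.42
tool_pos: [0.492, -0.3203, 0.2194]
orientation: [180.0, -0.1, 174.6]
force: [-0.3, 0.1, 0.6]
opening: 0.0592
(array([ 0.52331422, -0.2410549 ,  0.04260511]), ((0.5230358839035034, -0.23971785604953766), 0.024676796048879623), ((0.5239863395690918, -0.23972627520561218), (0.0489126555621624, 0.04131697863340378), 84.54647064208984))
[ 0.01823493 -0.26711929 -0.30547901]
```

View pics/fin.png

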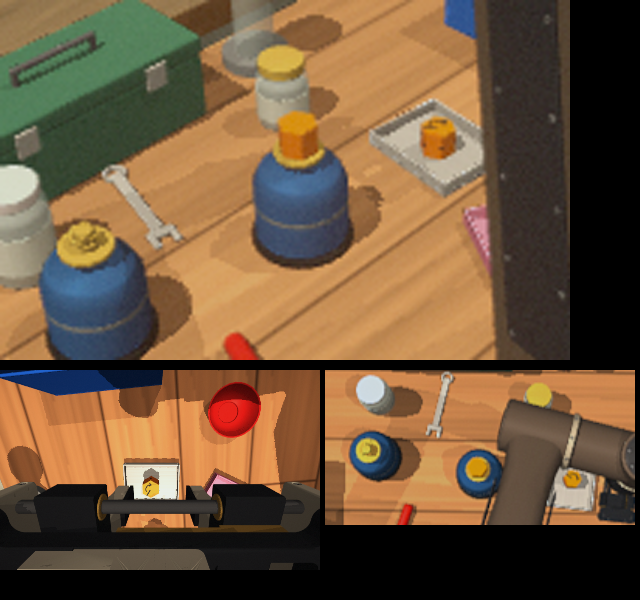

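The cap stands upright and flat in the steel tray (side view about (438,137)), with its top at 42.6 mm against 42 mm expected. The post is bare and everything else is where it was.

```bash
python3 -c "
from plant import *
print(close_job())"
```

```text
the job is handed in; nothing more can be done
None
```

The notched cap is off the gas bottle and stands open end down and flat in the steel tray. I handed the job in at about 25.6 s of the 72 s allowed.

- **Unscrewing:** The collar mark put the release point at about 126°, and I turned the cap 132° clockwise, inside the 138° stop. The highest push between cap and bottle was about 6 N, as the thread began to rise, and I then let the arm follow it up. The moment about the axis never showed a stop, though its readings are noisy to about ±0.05 N m, comparable to the stop itself. I did not check the collar mark again afterwards to confirm the neck stayed still.
- **Lifting:** The cap came straight up with only its own weight showing on the force reading.
- **Setting down:** The cap touched the tray floor at the expected height with under 10 N, and I eased off before opening the fingers.
- **Last checks:**
  - The cap's top is 42.6 mm above the bench (42 mm expected), within 1 mm of the tray's centre.
  - The plain-capped bottle and the other things in the last views look undisturbed.
  - The gripper is clear of everything.
- **Disagreement:** Early on, the top camera put the cap about 2 mm away from where the wrist camera did, within the stated calibration. I used the wrist value, and the grip closed with almost no side force.

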